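Reset the tripped breakers of the bench power bank in order

ROBOT

A 6-joint arm with a two-finger parallel gripper is mounted at the origin on a cart in front of the work surface, level with it; the furniture and walls round the work are solid. World frame = base frame: x ahead of the robot, y to its left, z up, the work surface at z = 0. Lengths are in m, angles in rad, forces in N, time in s.
With the tool pointing down it reaches from about 0.25 to 0.725 m from the base axis. Payload 4 kg.
Tool frame: the origin (TCP) lies midway between the tips of the shut fingers; the grasp point (between the pads) lies 19 mm behind it; z points along the fingers, y is the line along which they close (so a half turn about z gives the same grasp; the last joint's range is limited). The gripper opens to 85 mm and grips with 20 to 120 N. Pads are 22 mm wide; open, the fingers measure 114 mm over their backs; the gripper's body (76 mm by 85 mm) begins 54 mm behind the grasp point. The pads swing forward as they close: fully open they stand 13 mm farther back than shut.
Start: joints at [-1.272, 0.241, 0.005, 1.335, 0, 1.571], TCP at [0.147, -0.478, 0.231] pointing down, gripper open.
Joint ranges: [-2.72, 2.72], [-1.05, 1.87], [-1.09, 1.28], [-1.99, 2.15], [-1.42, 1.44], [-3.14, 3.14]. Speed limits (rad/s): [2.79, 2.79, 3.14, 3.14, 3.14, 3.14].

INTERFACE

Orientations are given as a rotation vector (axis times angle).
In Python, from station import ctrl gives the robot as it stands. Calls block until the motion is done:
- ctrl.move_pose(position, orientation): joint-space move of the TCP to a pose.
- ctrl.servo_line(position, rot=None, speed=0.15, f_stop=None): straight line of the TCP; rot=None keeps the orientation; speed is the mean speed in m/s. With f_stop (N) it stops when the force on the tool has changed by that much, and returns True; else False.
- ctrl.move_j(angles): joint-space move.
- ctrl.move_gripper(opening): opening from 0.0 (shut) to 1.0 (fully open); the grip force is fixed at half the most; returns when the fingers have stopped.
- ctrl.dwell(seconds).
- ctrl.inverse_kinematics(position, orientation): joint angles nearest the present ones, or None.
- ctrl.state(): the state.
- ctrl.grab_frame(name): name is "scene" or "side" or "wrist"; returns a dict with "image" (420x560x3 uint8, red, green, blue), "camera_matrix" (3x3 intrinsics, pixels), "distortion" ([k1, k2, p1, p2, k3] as OpenCV has them; the pictures are not rectified), "T" (4x4, takes a point from camera to world coordinates). Camera axes: x right, y up, looking along -z (the intrinsics and any distortion apply to the point x, -y, -z); pixel columns grow to the right and rows downward; lengths in m; the calibration is good to about 2 mm. A picture is of the moment at which its call begins. There is no depth.
A pose or a line that the arm cannot do raises ctrl.IKError and nothing moves.
- ctrl.hand_in(): hands the job in; it is judged then, once.
Trained networks look in the newest picture that a camera, given by its name, has taken for a name from the list of things; names that differ only in an ending like _2 or _b are one class to them, and where a whole thing is asked for, a point or a joint stands for the part that bears it (a point fixed in the world has none). Each returns a list of dicts, best first, with "conf" (0 to 1); they miss things now and then, are a little off and sometimes report something else, mostly with a low value. They report only what shows in the picture. A call takes as long as a camera call. They do not tell look-alikes from the thing itself.
- ctrl.find_in(camera, label): "at" ([x, y, z] in m, in world coordinates, good to about 4 mm: the middle of the surface that is visible of it).
- ctrl.masks_of(camera, label): "mask" (420x560 bool, what is visible of it).
- ctrl.place_of(camera, label): "at" ([x, y, z] in m, in world coordinates, good to about 4 mm: a listed point, or the origin of a listed thing).
The state is a dict: "time": time; "joint_positions": joint angles; "qd": joint speeds; "effort": joint torques, N m; "eef_pos": TCP position; "tool_rot": TCP orientation; "contact_force": force on the tool from outside, world axes, zero at the start; "wrist_torque": the same for the moment, N m; "width": opening from 0.0 (shut) to 1.0 (fully open); "grasp_force": force on a finger pad.
Only numpy, scipy, OpenCV 4.12 (cv2) and the standard library are available. Lean on these libraries where they do the work, as an engineer would, in place of code of your own. Each camera call takes 0.05 s, during which the arm holds its last target. There are 200 camera calls.

TASK

The bench power bank has tripped. Reset it with the fingertips by pushing three buttons lightly, one after the other, each fully in: first the square one, then the oblong one, then the plain round one. Leave the small button inside the ring collar out, do not lift or shift the breaker modules, and leave the things lying around the bank alone.

Things in the scene. Friction and masses are not known exactly. Their poses are not given: they have to be found in the camera images.
- bank: fixed base of the bench power bank: a grey plate 100 x 250 x 8 mm with low rails and ribs, screwed to the table. Origin: centre of its underside, on the table top; z up, y along the row of four breaker modules, which stand on the plate 56 mm apart (at y = -84, -28, +28, +84 mm, in any order)
- square_module: loose black breaker module, 72 x 48 mm and 40 mm high, 0.25 to 0.5 kg, standing on the bank's plate; it carries a square white push button, 30 x 30 mm (the main breaker) in the middle of its top. Origin: centre of its underside; z up. It stays where it stands
- square_top (a point): centre of the top face of the square button, which is a square white push button, 30 x 30 mm (the main breaker); it moves with the button. Fully out it is 14 mm above the module's top (about 62 mm above the table), fully in 6 mm above it
- square_button (a joint): how far the square button is pushed in, m: 0 = fully out (tripped), 0.008 = fully in. It slides straight down, yields to about 3 N, stops hard when fully in (over 40 N is too hard a push), and stays where it is left; it starts 0 to 1.5 mm in
- oblong_module: loose black breaker module, 72 x 48 mm and 40 mm high, 0.25 to 0.5 kg, standing on the bank's plate; it carries an oblong white push button, 38 mm long by 14 mm wide (long side along its module's x) in the middle of its top. Origin: centre of its underside; z up. It stays where it stands
- oblong_top (a point): centre of the top face of the oblong button, which is an oblong white push button, 38 mm long by 14 mm wide (long side along its module's x); it moves with the button. Fully out it is 14 mm above the module's top (about 62 mm above the table), fully in 6 mm above it
- oblong_button (a joint): how far the oblong button is pushed in, m: 0 = fully out (tripped), 0.008 = fully in. It slides straight down, yields to about 3 N, stops hard when fully in (over 40 N is too hard a push), and stays where it is left; it starts 0 to 1.5 mm in
- round_module: loose black breaker module, 72 x 48 mm and 40 mm high, 0.25 to 0.5 kg, standing on the bank's plate; it carries a plain round white push button, 28 mm across in the middle of its top. Origin: centre of its underside; z up. It stays where it stands
- round_top (a point): centre of the top face of the round button, which is a plain round white push button, 28 mm across; it moves with the button. Fully out it is 14 mm above the module's top (about 62 mm above the table), fully in 6 mm above it
- round_button (a joint): how far the round button is pushed in, m: 0 = fully out (tripped), 0.008 = fully in. It slides straight down, yields to about 3 N, stops hard when fully in (over 40 N is too hard a push), and stays where it is left; it starts 0 to 1.5 mm in
- collared_module: loose black breaker module, 72 x 48 mm and 40 mm high, 0.25 to 0.5 kg, standing on the bank's plate; it carries a small round white push button, 16 mm across, standing in a raised ring collar 34 mm outside, 26 mm inside and 8 mm high in the middle of its top. Origin: centre of its underside; z up. It stays where it stands
- collared_top (a point): centre of the top face of the collared button, which is a small round white push button, 16 mm across, standing in a raised ring collar 34 mm outside, 26 mm inside and 8 mm high; it moves with the button. Fully out it is 14 mm above the module's top (about 62 mm above the table), fully in 6 mm above it
- collared_button (a joint): how far the collared button is pushed in, m: 0 = fully out (tripped), 0.008 = fully in. It slides straight down, yields to about 3 N, stops hard when fully in (over 40 N is too hard a push), and stays where it is left; it starts 0 to 1.5 mm in
- hex_key: loose black hex key, 31 x 78 mm and 5 mm high, lying behind the bank; origin: centre of its underside. To be left alone
- pliers: loose pliers, 56 x 161 mm, 12 mm high, lying in front of the bank; origin: centre of its underside. To be left alone
- eraser: loose white eraser, 21 x 42 mm, 13 mm high, in front of the bank; origin: centre of its underside. To be left alone
- white_lid: loose white round lid, 42 mm across, 11 mm high, in front of the bank; origin: centre of its underside. To be left alone
- sanding_block: loose sanding block, 45 x 75 mm, 23 mm high, beside the bank; origin: centre of its underside. To be left alone
- tape_roll: loose roll of tape lying flat, 98 mm across, 25 mm high, beside the bank; origin: centre of its underside. To be left alone
Not all that is in view belongs to the job. What is shaped like the collared_module but red is not meant. What is shaped like the oblong_module but red is not meant.

How it is judged:
By the outcome, as a careful person would: the job done as asked, in the order asked, and still so for the second after the job is handed in, with the robot touching nothing.
It also fails if it takes over 35 s, if anything falls off the work surface, if the arm or the gripper's body presses on something with over 40 N, if the wrist force passes 120 N, or if a joint passes its speed limit or range.

## Working session

There is one attempt and no reset: what is moved stays moved. The work goes in short steps, each a Python script; the robot and the scene stay as the last script left them, time stands still between calls to the robot, and variables do not carry over. Pictures are saved under pics/ and viewed, at most 10 in all, crops included, and the job is handed in when it is done.

```bash
mkdir -p pics
python3 - <<'E'
from station import ctrl
import cv2
for c in ["scene","side"]:
    f=ctrl.grab_frame(c); cv2.imwrite(f"pics/{c}0.png",f["image"][:,:,::-1])
    for l in ["square_top","oblong_top","round_top","collared_top","bank"]:
        print(c,l,[(d["at"],round(d["conf"],2)) for d in ctrl.place_of(c,l)])
s=ctrl.state();print(s["time"],s["tool_rot"],s["contact_force"])
E
```

```text
scene square_top [([0.4961, 0.1111, 0.0636], 0.77)]
scene oblong_top [([0.5159, -0.055, 0.014], 0.68), ([0.5203, -0.056, 0.0608], 0.62), ([0.4025, -0.1878, 0.0566], 0.39)]
scene round_top []
scene collared_top [([0.5081, -0.0004, 0.0603], 0.55), ([0.6157, -0.1619, 0.054], 0.35)]
scene bank [([0.5095, 0.0238, 0.0011], 0.82)]
side square_top [([0.4922, 0.1096, 0.058], 0.45)]
side oblong_top [([0.4006, -0.1905, 0.0559], 0.75), ([0.5185, -0.0567, 0.0625], 0.59)]
side round_top [([0.5028, 0.0585, 0.0625], 0.48), ([0.5031, 0.0225, -0.0017], 0.32)]
side collared_top [([0.6171, -0.1649, 0.0565], 0.65), ([0.5065, -0.0024, 0.0601], 0.55)]
side bank [([0.5006, 0.0226, -0.0004], 0.93)]
0.6 [ 3.10658725e+00  4.67507124e-01 -3.50566450e-05] [-0.41845386  0.03605987  0.11480916]
```

View pics/scene0.png

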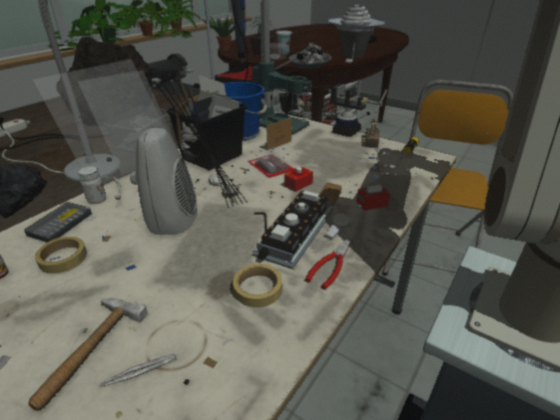

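View pics/side0.png

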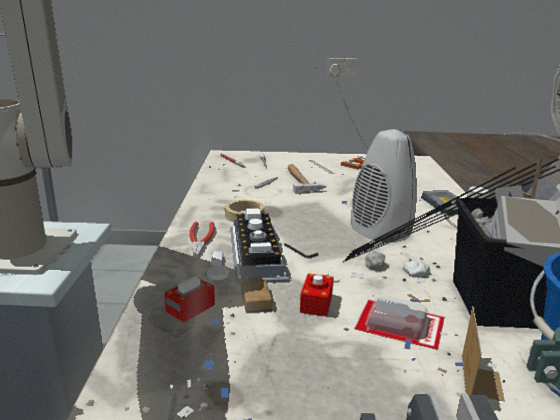

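The side view shows the row from far to near: square (252,213), round (258,223), collared (257,235), oblong (262,247). The red look-alikes stand apart at (190,297) and (317,293). I'll move above the row and look with the wrist camera.

Run:
```python
from station import ctrl
import cv2, numpy as np
a=np.radians(8.6)/2
R=np.pi*np.array([np.cos(a),np.sin(a),0])
ctrl.move_gripper(0.0)
ctrl.move_pose([0.49,0.05,0.22],R)
f=ctrl.grab_frame("wrist"); cv2.imwrite("pics/w1.png",f["image"][:,:,::-1]); np.savez("w1.npz",K=f["camera_matrix"],D=f["distortion"],T=f["T"])
for l in ["square_top","oblong_top","round_top","collared_top"]:
    print(l,[(d["at"],round(d["conf"],2)) for d in ctrl.place_of("wrist",l)])
s=ctrl.state();print(s["time"],s["joint_positions"],s["eef_pos"],s["contact_force"])
```

```text
square_top [([0.4938, 0.1078, 0.0626], 0.87)]
oblong_top [([0.4026, -0.1881, 0.0564], 0.71), ([0.5133, -0.0557, 0.0612], 0.64)]
round_top [([0.4303, -0.0098, 0.0002], 0.6), ([0.502, 0.0521, 0.0615], 0.56)]
collared_top [([0.6176, -0.1612, 0.0525], 0.62), ([0.5082, -0.001, 0.0616], 0.57)]
3.8667 [ 1.00557903e-01  2.31140164e-01 -3.69715099e-02  1.30267942e+00
 -2.00691617e-05  3.09312136e+00] [0.49005909 0.04943997 0.22000909] [0.03615588 0.1636652  0.48886847]
```

View pics/w1.png

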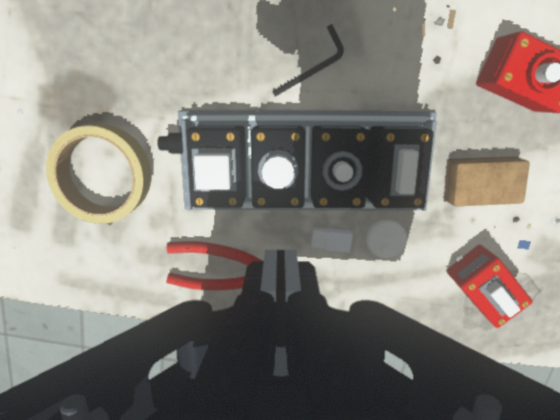

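The wrist view shows square (211,170), round (278,169), collared (342,172), oblong (405,172), with nothing above them. I'll back-project these pixels as a check, then press with the wrist turned 90° to keep joint 6 away from its limit.

```bash
cat > h.py <<'E'
from station import ctrl
import cv2, numpy as np
w=np.load("w1.npz")
px=np.array([[211,170],[278,169],[342,172],[405,172]],float)
n=cv2.undistortPoints(px[:,None],w["K"],w["D"])[:,0]
d=(w["T"][:3,:3]@np.c_[n[:,0],-n[:,1],-np.ones(4)].T).T; o=w["T"][:3,3]
P=(o+d*((0.0615-o[2])/d[:,2])[:,None])[:,:2]
N=np.array([[.4938,.1085],[.5022,.0545],[.5079,-.001],[.5165,-.0558]])
a=np.radians(98.6)/2
R=np.pi*np.array([np.cos(a),np.sin(a),0])
def press(p):
    ctrl.move_pose([*p,0.085],R)
    ctrl.servo_line([*p,0.070],speed=0.05)
    hit=ctrl.servo_line([*p,0.049],speed=0.015,f_stop=12)
    s=ctrl.state(); print(hit,s["eef_pos"],s["contact_force"],s["time"])
    ctrl.servo_line([*p,0.085],speed=0.08)
E
python3 - <<'E'
from h import *
print(P.round(4), (P-N).round(4))
if abs(P-N).max()<.007: press((P[0]+N[0])/2)
E
```

```text
[[ 4.958e-01  1.090e-01]
 [ 5.049e-01  5.350e-02]
 [ 5.104e-01 -1.000e-04]
 [ 5.185e-01 -5.300e-02]] [[ 0.002   0.0005]
 [ 0.0027 -0.001 ]
 [ 0.0025  0.0009]
 [ 0.002   0.0028]]
True [0.49485129 0.10876712 0.05406011] [-0.73032255  0.53399723  5.11949587] 6.65
```

Run:
```python
from h import *
press((P[3]+N[3])/2); press((P[1]+N[1])/2)
c=(P[1]+N[1])/2
ctrl.servo_line([c[0],c[1],0.16],speed=0.15)
b=np.radians(98.6)/2
ctrl.move_pose([0.47,0.04,0.23],R)
for cam in ["wrist","side"]:
    f=ctrl.grab_frame(cam); cv2.imwrite(f"pics/{cam}2.png",f["image"][:,:,::-1])
    for l in ["square_top","oblong_top","round_top","collared_top"]:
        print(cam,l,[(d["at"],round(d["conf"],2)) for d in ctrl.place_of(cam,l)])
im=cv2.imread("pics/side2.png")[190:310,190:330]
cv2.imwrite("pics/side2c.png",cv2.resize(im,None,fx=5,fy=5,interpolation=cv2.INTER_CUBIC))
print(ctrl.state()["time"])
```

```text
True [ 0.51756031 -0.05444021  0.0540509 ] [-1.42026767 -0.40979373  6.58794873] 9.3667
True [0.50360924 0.05406455 0.054054  ] [ 0.05137913 -0.34337694  4.00460737] 11.9
wrist square_top [([0.4907, 0.1123, 0.0582], 0.95), ([0.4336, -0.0736, -0.0029], 0.39)]
wrist oblong_top [([0.5167, -0.0553, 0.0535], 0.6)]
wrist round_top [([0.5001, 0.0529, 0.0499], 0.81), ([0.4366, -0.0726, -0.0036], 0.71)]
wrist collared_top [([0.4885, 0.1094, 0.0053], 0.73), ([0.5092, -0.0005, 0.0578], 0.66), ([0.5097, -0.0041, 0.0107], 0.34)]
side square_top [([0.4945, 0.1108, 0.0523], 0.41), ([0.5009, 0.0531, 0.008], 0.18)]
side oblong_top [([0.3991, -0.1879, 0.0516], 0.56), ([0.5182, -0.0597, 0.0557], 0.53)]
side round_top [([0.4995, 0.0539, 0.0553], 0.38)]
side collared_top [([0.5071, -0.0055, 0.0611], 0.57), ([0.6227, -0.1643, 0.0562], 0.41)]
14.0083
```

View pics/side2c.png

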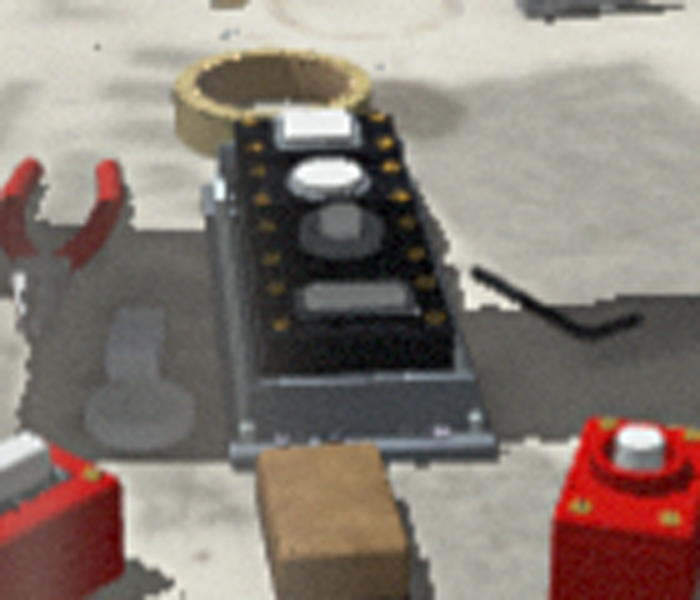

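View pics/wrist2.png

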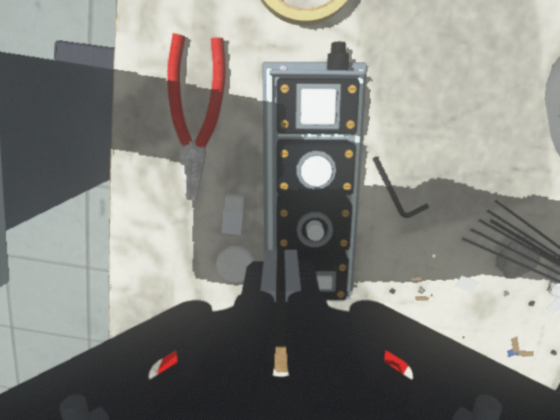

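In the side crop, the square (318,127), round (330,177) and oblong (357,297) buttons sit low. The collared one (342,222) still stands proud of its ring, and the modules and loose items haven't moved. All three presses stopped at z = 54.05 mm, which matches fully in.

```bash
python3 -c "
from station import ctrl
print(ctrl.hand_in())"
```

```text
the job is handed in; nothing more can be done
None
```

I pressed the square, oblong and plain round buttons fully in, in that order, left the collared button out and moved nothing else, and handed the job in after about 14 s of robot time; the hand-in returned no verdict.

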